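Draw the massage stick out of the stacked trays

ROBOT

A 6-joint arm with a two-finger parallel gripper is mounted at the origin on the work surface. World frame = base frame: x ahead of the robot, y to its left, z up, the work surface at z = 0. Lengths are in m, angles in rad, forces in N, time in s.
With the tool pointing down it reaches from about 0.325 to 0.9 m from the base axis. Payload 6.1 kg.
Tool frame: the origin (TCP) lies at the very end of the fingers, on their centre line; the grasp point (between the pads) lies 19 mm behind it; z points along the fingers, y is the line along which they close (so a half turn about z gives the same grasp; the last joint's range is limited). The gripper opens to 87 mm and grips with 3 to 60 N. Pads are 19 mm wide; open, the fingers measure 117 mm over their backs; the gripper's body (75 mm by 190 mm) begins 51 mm behind the grasp point.
Start: joints at [-1.382, 0.22, 1.526, -0, 1.395, -0.126], TCP at [0.194, -0.594, 0.187] pointing down, gripper open.
Joint ranges: [-2.98, 2.98], [-0.91, 2.08], [0.09, 2.57], [-1.24, 4.39], [0.2, 2.65], [-2.68, 2.68]. Speed limits (rad/s): [2.57, 2.57, 3.01, 3.14, 3.14, 3.14].

INTERFACE

Orientations are given as [roll, pitch, yaw] about the fixed x, y, z axes, in that order (R = Rz(yaw) Ry(pitch) Rx(roll)).
In Python, from workcell import bot gives the robot as it stands.
- The arm moves only by the tool servo_tool, never from a script. Its argument "rows" is one flat list of numbers, 7 for each row, row after row: the shift along the world's x, y, z in m, then the turn, a rotation vector about the world's x, y, z in degrees, then the finger opening in m, from 0 to 0.087. In form: [x, y, z, rx, ry, rz, jaw, x, y, z, rx, ry, rz, jaw, ...]. A call has 1 to 8 rows; each row is the pose to reach, as a shift and turn from the pose commanded when the call began; what a row does not reach only later rows make up. A row lasts 1/10 s, in which the tool goes at most 50 mm and 8.59 degrees, less where a joint would pass 70% of its speed; a pose out of reach is approached as far as the arm can. A call with a gripper value outside its range is refused whole. The fingers move at their own pace and stop on an object; "grip_force" is the grip in N (left out, the last holds). Time passes only in rows, so rows that repeat a pose let the fingers close. It gives the time, the measured TCP pose, the force, the opening and the grip force at its end, in the units of the state.
- bot.sense(): the state, without advancing time (a new reading comes with each control period).
- bot.camera(name): name is "scene" or "top" or "wrist"; returns a dict with "color" (400x640x3 uint8, red, green, blue), "z_map" (400x640 float32, m along the optical axis (not along the pixel's ray), 0 where there is no reading), "K" (3x3 intrinsics, pixels), "T" (4x4, takes a point from camera to world coordinates). Camera axes: x right, y down, z forward; pixel columns grow to the right and rows downward; lengths in m; the calibration is good to about 2 mm. A picture is of the moment at which its call begins.
- bot.sign_off(): hands the job in; it is judged then, once.
The state is a dict: "t": time; "qpos": joint angles; "dq": joint speeds; "joint_torque": joint torques, N m; "eef_pos": TCP position; "tcp_rot": TCP orientation; "contact_force": force on the tool from outside, world axes, zero at the start; "wrist_torque": the same for the moment, N m; "finger_gap": finger opening in m; "finger_force": force on a finger pad.
Only numpy, scipy, OpenCV 4.12 (cv2) and the standard library are available. Lean on these libraries where they do the work, as an engineer would, in place of code of your own. Each camera call takes 0.05 s, during which the arm holds its last target. There are 200 camera calls.

TASK

The massage stick lies in the long bottom tray, its back half under the trays stacked on top. Take it by its exposed front end, tilt it and draw it out diagonally through the gap in front of the upper trays, leaving everything else where it is. Finish still gripping it, motionless in the air, touching nothing else, with every part of it at least 10 cm above the ledge.

Things in the scene. Friction and masses are not known exactly. Their poses are not given: they have to be found in the camera images.
- trays: Three stacked translucent plastic trays, fixed, sizes in mm. Origin: on the ledge under the middle of the long bottom tray; x from its open front (-x) to its back, y across, z up. Bottom tray: x -152 to 152, 148 wide, 56 high, walls and floor 4 thick. On its rim over the back half: middle tray x 0 to 152, z 56 to 100, roofing it; on that the top tray x 50 to 152, z 100 to 144.
- gap (a point): Centre of the gap that is the only way out of the bottom tray: level, at rim height (trays' frame x -74, y 0, z 56 mm), from the front wall (x -148) to the middle tray (x 0), 148 long and 140 wide; 52 deep to the tray floor.
- stick: Massage stick, straight, 220 mm long, 20 x 20 throughout, about 120 g: a square rubber handle 75 long at each end, rollers between. Lies on the bottom tray's floor nearly along it, front end 10 to 24 mm from the front wall. Origin: middle of its underside; x from front end to back end, z up. Too long to lift level; comes free front end up, tilted about 14 degrees, back end near the floor.
- stick_front_end (a point): Centre of the stick's front end face (x -110, z 10 of the stick's frame).
- stick_back_end (a point): Centre of the stick's back end face (x 110, z 10 of the stick's frame), at the start under the middle tray.
- whistle: Clear plastic whistle, about 50 x 18 x 22 high, in the open front strip of the middle tray. Leave alone. Origin under it.
- cap: Orange plastic bottle cap, 38 diameter, 15 high, lying in the top tray. Leave alone. Origin under its centre.
- ball_center (a point): Centre of the hard silicone ball, 60 diameter, lying in the top tray and standing out of it to z 164. Leave alone.
- tin: Round lidded aluminium tin, 71 diameter, 36 high, on the ledge beside the bottom tray. Leave alone. Origin under its centre.
- spring_grip: Steel spring hand grip lying flat, about 130 x 84 x 18 high, on the ledge on the other side of the tray. Leave alone. Origin under it.
- flask: Aluminium drinking flask, 68 diameter, 190 high, standing on the ledge to the right. Leave alone. Origin under its centre.
- mug: White mug, 80 diameter, 90 high, standing on the ledge to the right, nearer the robot. Leave alone. Origin under its centre.
There are look-alikes about, which are no part of the job. Several things look just like the stick: the one meant starts farthest to the robot's right.

How it is judged:
On the way:
1. the stick is tilted out through the gap: its front end is above the bottom tray's rim while its back end is still inside under the middle tray (z of stick_front_end in the frame of trays above 0.06 m and z of stick_back_end in the frame of trays below 0.056 m and x of stick_back_end in the frame of trays above 0 m), for 0.1 s.
At the end, for the whole second after the job is handed in: The stick is held by the fingers, both ends more than 100 mm above the ledge, moving slower than 30 mm/s and 0.2 rad/s, and neither the trays nor any other thing touches or carries it; the other things lie within 30 mm of where they were (height (world z) of each of stick_front_end, stick_back_end above 0.1 m and contact force between stick and the fingers above 1 N and linear speed of stick below 0.03 m/s and angular speed of stick below 0.2 rad/s and contact force between stick and trays below 0.05 N and contact force between stick and whistle below 0.05 N and contact force between stick and cap below 0.05 N and contact force between stick and ball below 0.05 N and contact force between stick and tin below 0.05 N and contact force between stick and spring_grip below 0.05 N and contact force between stick and flask below 0.05 N and contact force between stick and mug below 0.05 N); the arm keeps its last pose, push and grip.
It fails at once if another thing is moved more than 30 mm (distance of any of whistle, cap, ball_center, tin, spring_grip, flask, mug from where it was at the start of the episode above 0.03 m).
It also fails if it takes over 42 s, if anything falls off the work surface, if the arm or the gripper's body presses on something with over 40 N, if the wrist force passes 120 N, or if a joint passes its speed limit or range.

## Working session

There is one attempt and no reset: what is moved stays moved. The work goes in short steps, Python scripts to look and compute and a tool call to move; the robot and the scene stay as the last step left them, time stands still between calls to the robot, and variables do not carry over. Pictures are saved under pics/ and viewed, at most 10 in all, crops included, and the job is handed in when it is done.

Besides the shell and the picture viewer there is one more tool, called after "Request:" by a JSON object that holds its "fn" and its "kwargs". servo_tool: Moves the arm, as the interface text tells. Its arguments: {"type":"object","properties":{"rows":{"type":"array"},"grip_force":{"type":"number"}},"required":["rows"]}

```bash
mkdir -p pics
python3 - <<'E'
from workcell import bot
import cv2,numpy as np
for n in ("scene","top"):
    c=bot.camera(n); np.savez("pics/%s.npz"%n,**c)
    cv2.imwrite("pics/%s.png"%n,c["color"][:,:,::-1]); print(n,c["K"].round(1).tolist(),c["T"].round(3).tolist())
s=bot.sense(); print(s)
E
```

```text
scene [[361.5, 0.0, 321.9], [0.0, 361.5, 195.6], [0.0, 0.0, 1.0]] [[0.151, 0.793, -0.59, 1.168], [0.988, -0.125, 0.085, -0.036], [-0.007, -0.596, -0.803, 0.961], [0.0, 0.0, 0.0, 1.0]]
top [[457.8, 0.0, 322.5], [0.0, 457.8, 207.7], [0.0, 0.0, 1.0]] [[0.016, -0.987, 0.159, 0.362], [-1.0, -0.018, -0.011, 0.057], [0.013, -0.158, -0.987, 1.407], [0.0, 0.0, 0.0, 1.0]]
{'t': 0.1, 'qpos': array([-1.38211048e+00,  2.21150180e-01,  1.52746819e+00, -6.59278611e-06,
        1.39468233e+00, -1.26104258e-01]), 'dq': array([-0.00035224, -0.00167317, -0.003338  , -0.00025764, -0.00217793,
       -0.00128945]), 'joint_torque': array([ 2.42696609e-03, -4.95946455e+01, -3.88516831e+01,  7.03000976e-02,
        5.15919412e-02, -4.59606326e-05]), 'eef_pos': array([ 0.19338882, -0.59369826,  0.18645997]), 'tcp_rot': array([-3.13989735e+00, -2.08384231e-04,  3.14791087e-01]), 'contact_force': array([0.87463774, 0.25789428, 0.06560427]), 'wrist_torque': array([-0.03589193,  0.06568036, -0.0197352 ]), 'finger_force': 0.0, 'finger_gap': 0.08721665329592083}
```

View pics/scene.png

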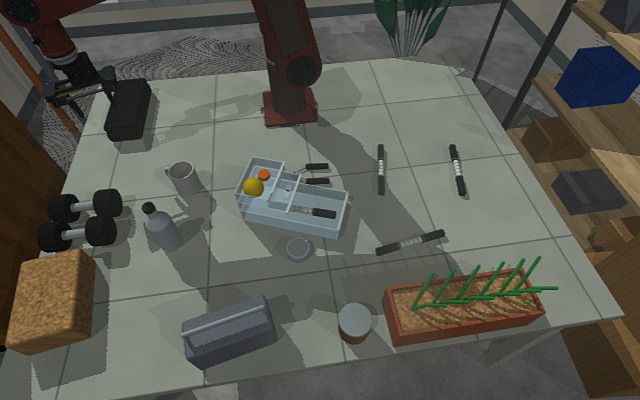

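View pics/top.png

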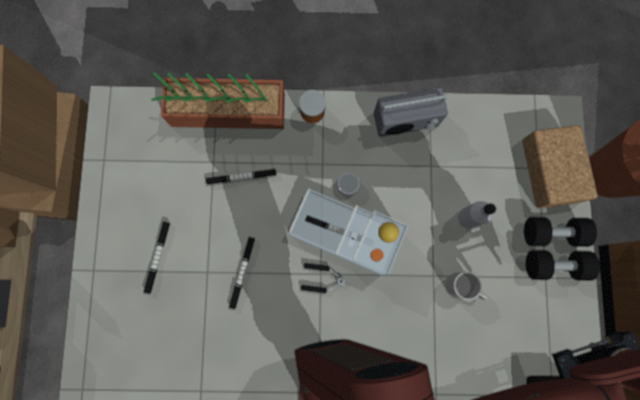

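The trays sit at about (345,230) in the top view. Their open front faces left (+y), and the stick's dark handle runs from (307,219) to (325,227). I'll zoom in on this area.

```bash
cat > h.py <<'E'
import numpy as np
def ray(c,u,v,z):
    d=c["T"][:3,:3]@np.linalg.solve(c["K"],[u,v,1]); o=c["T"][:3,3]
    return o+d*(z-o[2])/d[2]
E
python3 - <<'E'
import cv2,numpy as np
from h import ray
a=np.load("pics/top.npz");b=np.load("pics/scene.npz")
A=cv2.resize(a["color"][180:290,280:420],None,fx=5.5,fy=5.5,interpolation=2*1)
cv2.imwrite("pics/topz.png",A[:,:,::-1])
for c,(x0,x1,y0,y1) in ((a,(296,334,208,240)),(b,(300,342,200,225))):
    g=c["color"].max(2)[y0:y1,x0:x1]; m=(g<60).astype(np.uint8)
    n,l,s,ce=cv2.connectedComponentsWithStats(m); k=1+s[1:,4].argmax()
    p=np.argwhere(l==k)[:,::-1]+[x0,y0]
    W=np.array([ray(c,u,v,.024) for u,v in p]); r=cv2.minAreaRect((W[:,:2]*1000).astype(np.float32))
    print(s[k],r,cv2.boxPoints(r).round().tolist())
E
```

```text
[ 10   8  22  12 111] ((540.3524169921875, 59.057403564453125), (68.48358154296875, 14.712367057800293), 70.30290985107422) [[522.0, 29.0], [536.0, 24.0], [559.0, 89.0], [545.0, 94.0]]
[ 12   8  24  11 169] ((546.7902221679688, 58.70264434814453), (73.093994140625, 27.576496124267578), 69.80519104003906) [[521.0, 29.0], [547.0, 20.0], [572.0, 88.0], [546.0, 98.0]]
```

View pics/topz.png

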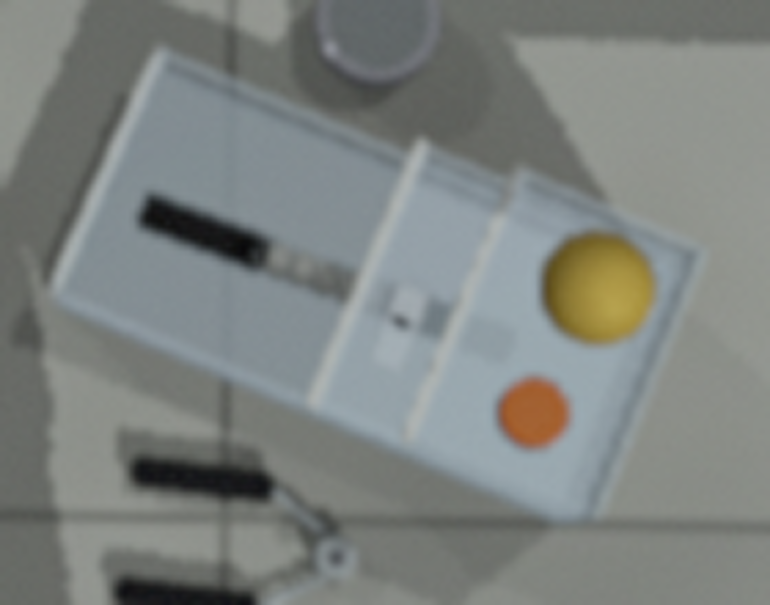

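Run:
```python
import numpy as np
from h import ray
c=np.load("pics/top.npz")
P=lambda u,v,z:(ray(c,280+u/5.5-.4,180+v/5.5-.4,z)*1000).round(1)
a,b=P(160,50,.056),P(57,290,.056); print("front corners",a,b,np.linalg.norm(a-b))
d,e=P(422,143,.1),P(313,403,.1); print("mid edge",d,e,np.linalg.norm(d-e))
g,h=P(516,172,.144),P(703,253,.144);print("top tray far side",g,h,np.linalg.norm(g-h))
v=(d+e)/2-(a+b)/2; print("axis",np.degrees(np.arctan2(v[1],v[0])),np.linalg.norm(v[:2]))
f,r=P(146,210,.024),P(355,288,.024); w=r-f; print("stick front",f,"at lip",r,np.degrees(np.arctan2(w[1],w[0])))
```

```text
front corners [636.1  84.5  56. ] [503.3 137.2  56. ] 142.87452537104016
mid edge [579.8 -55.4 100. ] [442.3   0.5 100. ] 148.42863605113396
top tray far side [558.4 -99.5 144. ] [ 518.6 -194.2  144. ] 102.72356107534432
axis -112.98073688855106 150.22221040844795
stick front [552.1  91.1  24. ] at lip [510.7 -25.2  24. ] -109.59450521423263
```

Request:
{"fn": "servo_tool", "kwargs": {"rows": [0,0,0.05,0,0,0,0.087,0,0,0.1,0,0,0,0.087,0,0,0.15,0,0,8,0.087,0.025,0.045,0.17,0,0,16,0.087,0.05,0.09,0.17,0,0,24,0.087,0.075,0.135,0.17,0,0,32,0.087,0.1,0.18,0.17,0,0,40,0.087,0.12,0.225,0.17,0,0,48,0.087]}}

```text
t: 0.9
eef_pos: [0.3105, -0.3751, 0.3569]
tcp_rot: [-3.141, -0.001, 1.158]
contact_force: [0.4, 0.2, -0.8]
finger_gap: 0.0869
finger_force: 0.0
```

Request:
{"fn": "servo_tool", "kwargs": {"rows": [0.023,0.043,0,0,0,4,0.087,0.046,0.086,0,0,0,4,0.087,0.069,0.129,0,0,0,4,0.087,0.092,0.172,0,0,0,4,0.087,0.115,0.215,0,0,0,4,0.087,0.138,0.258,0,0,0,4,0.087,0.161,0.301,0,0,0,4,0.087,0.184,0.344,0,0,0,4,0.087]}}

```text
t: 1.7
eef_pos: [0.4943, -0.031, 0.3572]
tcp_rot: [-3.142, 0.0, 1.222]
contact_force: [0.6, -1.3, -0.0]
finger_gap: 0.0873
finger_force: 0.0
```

Request:
{"fn": "servo_tool", "kwargs": {"rows": [0.022,0.043,0,0,0,0,0.08,0.045,0.087,0,0,0,0,0.07,0.045,0.087,-0.05,0,0,0,0.06,0.045,0.087,-0.1,0,0,0,0.06,0.045,0.087,-0.15,0,0,0,0.06,0.045,0.087,-0.15,0,0,0,0.06,0.045,0.087,-0.15,0,0,0,0.06]}}

```text
t: 2.4
eef_pos: [0.5384, 0.054, 0.2076]
tcp_rot: [-3.14, 0.001, 1.222]
contact_force: [0.8, 0.1, 1.3]
finger_gap: 0.0604
finger_force: 0.0
```

Run:
```python
from workcell import bot
import cv2,numpy as np
c=bot.camera("wrist"); np.savez("pics/w.npz",**c)
cv2.imwrite("pics/w.png",c["color"][:,:,::-1])
s=bot.sense(); print(s["eef_pos"],s["tcp_rot"],s["qpos"],c["T"].round(3).tolist())
```

```text
[0.54020077 0.0538034  0.20999385] [ 3.13899357e+00 -8.48875076e-04  1.22213273e+00] [-4.60494111e-02  6.61039190e-03  1.71658060e+00  3.61636759e-05
  1.41566769e+00  3.02609749e-01] [[0.94, -0.327, -0.101, 0.566], [-0.342, -0.9, -0.269, 0.129], [-0.002, 0.287, -0.958, 0.405], [0.0, 0.0, 0.0, 1.0]]
```

View pics/w.png

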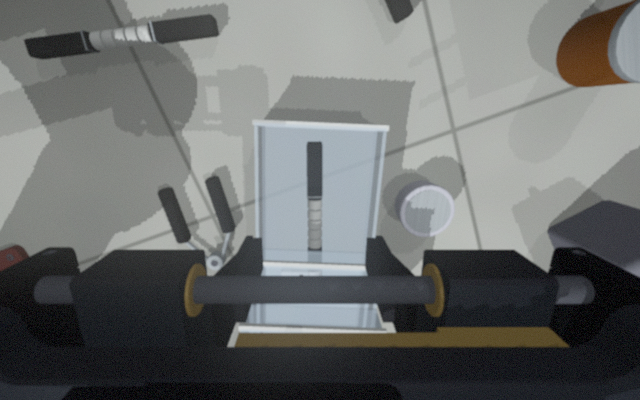

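The wrist view shows the handle at cols 307–323, rows 142–199, with the front wall's rim at row ~124. I'll convert these to world coordinates.

Run:
```python
import numpy as np,cv2
from h import ray
c=np.load("pics/w.npz")
m=(c["color"].max(2)[135:205,295:335]<75).astype(np.uint8)
n,l,s,ce=cv2.connectedComponentsWithStats(m);k=1+s[1:,4].argmax()
p=np.argwhere(l==k)[:,::-1]+[295,135]
W=np.array([ray(c,u,v,.024) for u,v in p])*1000; print(s[k],cv2.minAreaRect(W[:,:2].astype(np.float32)))
for r in (148,165,185):
    q=p[p[:,1]==r][:,0]; print(r,q.min(),q.max(),ray(c,q.mean(),r,.024).round(4))
print("front",ray(c,315,142,.024)," rim",ray(c,258,124,.056),ray(c,386,128,.056),"roller end",ray(c,315,248,.024))
```

```text
[14  8  3  2  3] ((548.166259765625, 96.21094512939453), (0.5471593737602234, 2.7517216205596924), 43.69844055175781)Traceback (most recent call last):
  File "<stdin>", line 9, in <module>
    return umr_minimum(a, axis, None, out, keepdims, initial, where)
ValueError: zero-size array to reduction operation minimum which has no identity
```

Run:
```python
import numpy as np,cv2
from h import ray
c=np.load("pics/w.npz"); g=c["color"].max(2); print(g[170,300:330])
m=(g[135:205,295:335]<115).astype(np.uint8)
n,l,s,ce=cv2.connectedComponentsWithStats(m);k=1+s[1:,4].argmax()
p=np.argwhere(l==k)[:,::-1]+[295,135]
W=np.array([ray(c,u,v,.024) for u,v in p])*1000; print(s[k],cv2.minAreaRect(W[:,:2].astype(np.float32)))
for r in (148,165,185):
    q=p[p[:,1]==r][:,0]; print(r,q.min(),q.max(),ray(c,q.mean(),r,.024).round(4))
print("front",ray(c,315,142,.024)," rim",ray(c,258,124,.056),ray(c,386,128,.056),"roller end",ray(c,315,248,.024))
```

```text
[185 188 186 186 188 182 157 113  85  80  77  82  79  81  78  81  80  78
  85  84  79  94 147 178 188 188 185 189 187 187]
[ 12   7  15  55 791] ((541.3778076171875, 63.62255859375), (69.14373779296875, 17.823244094848633), 70.3628158569336)
148 307 321 [0.5507 0.0892 0.024 ]
165 307 321 [0.5435 0.0692 0.024 ]
185 308 321 [0.5352 0.0447 0.024 ]
front [0.55439721 0.0956237  0.024     ]  rim [0.50253996 0.13869263 0.056     ] [0.63503956 0.08581378 0.056     ] roller end [ 0.50561098 -0.03869552  0.024     ]
```

Request:
{"fn": "servo_tool", "kwargs": {"rows": [0.002,0.01,-0.04,0,0,1,0.05,0.002,0.01,-0.08,0,0,1,0.05,0.002,0.01,-0.12,0,0,1,0.05,0.002,0.01,-0.15,0,0,1,0.05,0.002,0.01,-0.17,0,0,1,0.05,0.002,0.01,-0.185,0,0,1,0.05,0.002,0.01,-0.195,0,0,1,0.05,0.002,0.01,-0.195,0,0,1,0.05]}}

```text
t: 3.25
eef_pos: [0.5418, 0.0638, 0.013]
tcp_rot: [3.141, -0.0, 1.24]
contact_force: [-0.8, 0.5, 0.7]
finger_gap: 0.0499
finger_force: 0.0
```

Request:
{"fn": "servo_tool", "kwargs": {"rows": [0,0,-0.004,0,0,0,0.05,0,0,-0.004,0,0,0,0.03,0,0,-0.004,0,0,0,0.01,0,0,-0.004,0,0,0,0.01,0,0,-0.004,0,0,0,0.01,0,0,-0.004,0,0,0,0.01,0,0,-0.004,0,0,0,0.01,0,0,-0.004,0,0,0,0.01], "grip_force": 45}}

```text
t: 4.05
eef_pos: [0.5409, 0.064, 0.0084]
tcp_rot: [-3.142, -0.0, 1.24]
contact_force: [-0.0, 0.4, 0.5]
finger_gap: 0.0112
finger_force: 0.0
```

The opening went to 11 mm with no force, so the fingers closed on nothing. I'll look with the wrist camera.

Run:
```python
from workcell import bot
import cv2,numpy as np
c=bot.camera("wrist"); d=bot.camera("scene"); np.savez("pics/w2.npz",**c)
a=cv2.resize(c["color"][60:340,160:480],None,fx=1.5,fy=1.5)[:,:,::-1]
b=cv2.resize(d["color"][130:250,210:370],(480,360),interpolation=2)[:,:,::-1]
o=np.zeros((420,800,3),np.uint8);o[:,:480]=a;o[:360,480:]=b[:,80:400];cv2.imwrite("pics/w2.png",o)
s=bot.sense();print(s["eef_pos"],s["finger_gap"],s["finger_force"])
```

```text
[0.54091001 0.06396233 0.00841355] 0.010184559376617207 0.0
```

View pics/w2.png

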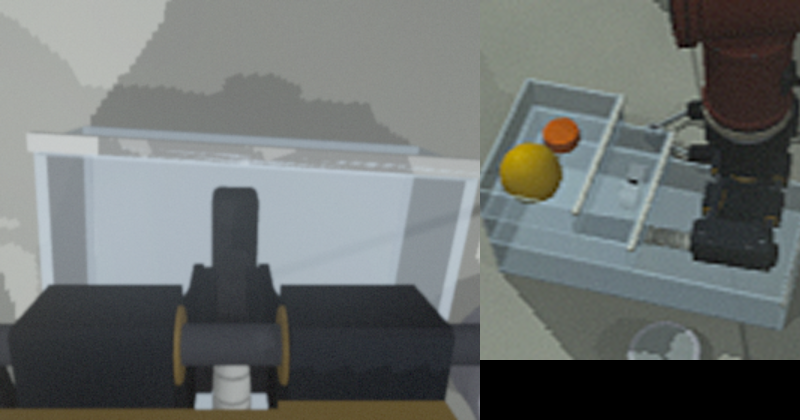

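Run:
```python
import numpy as np
for f,pts in (("pics/w.npz",[(315,150),(315,180),(290,180),(345,180),(258,150),(320,124),(230,130),(440,130)]),("pics/w2.npz",[(316,190),(316,210),(316,230),(316,245),(316,260),(316,268),(300,260),(332,260),(260,200)])):
    c=np.load(f); 
    for u,v in pts:
        z=np.median(c["z_map"][v-1:v+2,u-1:u+2]); p=c["T"]@np.r_[np.linalg.solve(c["K"],[u,v,1])*z,1]; print(u,v,p[:3].round(3))
c=np.load("pics/w2.npz"); print(c["color"].max(2)[[225,240,250,260,268],275:360:3])
```

```text
315 150 [0.551 0.086 0.024]
315 180 [0.538 0.051 0.024]
290 180 [0.505 0.058 0.004]
345 180 [0.575 0.033 0.004]
258 150 [0.49  0.112 0.052]
320 124 [0.567 0.115 0.056]
230 130 [0.455 0.146 0.   ]
440 130 [0.711 0.053 0.   ]
316 190 [0.553 0.096 0.023]
316 210 [0.549 0.084 0.025]
316 230 [0.545 0.071 0.024]
316 245 [0.541 0.061 0.024]
316 260 [0.538 0.051 0.024]
316 268 [0.536 0.045 0.024]
300 260 [0.538 0.076 0.071]
332 260 [0.553 0.072 0.072]
260 200 [0.513 0.097 0.005]
[[194 192 193 194 193 193 193 193 191  87  69  71  68  66  65  67  67  64
   69 174 190 193 190 191 191 192 192 191 191]
 [192 192 193 191 180  61  62  62  63  67  69  68  66  69  62  64  62  65
   61  61  61  54 178 185 189 186 185 186 187]
 [ 99  92 143 189  72  60  55  60  59  58  60  71  67  67  64  66  60  60
   50  59  57  56  85 190 124  91  88  90  89]
 [ 60  57  61  54  51  52  56  53  54  54  61  61  58  63  63  60  55  56
   53  51  52  50  50  50  55  56  56  56  54]
 [ 53  96  98  62  54  45  49  51  53  49  47  52  57  60  59  60  59  47
   55  50  49  44  49  57  90  82  49  52  49]]
```

Run:
```python
import numpy as np
c=np.load("pics/w2.npz"); K,T=c["K"],c["T"]
for v in (232,240,250,260,268):
    print(v,[(u,*((T@np.r_[np.linalg.solve(K,[u,v,1])*c["z_map"][v,u],1])[:3]*1000).round().astype(int).tolist()) for u in range(284,350,4)])
```

```text
232 [(284, 520, 69, 3), (288, 523, 68, 4), (292, 526, 68, 6), (296, 528, 66, 4), (300, 531, 66, 4), (304, 537, 72, 24), (308, 539, 72, 25), (312, 541, 70, 22), (316, 544, 69, 23), (320, 546, 69, 24), (324, 549, 68, 25), (328, 551, 67, 24), (332, 552, 58, 4), (336, 555, 57, 4), (340, 558, 57, 5), (344, 560, 55, 4), (348, 563, 55, 5)]
240 [(284, 518, 64, 5), (288, 531, 81, 52), (292, 534, 80, 52), (296, 535, 78, 49), (300, 537, 77, 49), (304, 535, 66, 23), (308, 537, 66, 24), (312, 540, 66, 25), (316, 542, 64, 24), (320, 545, 63, 24), (324, 550, 73, 49), (328, 552, 72, 47), (332, 554, 72, 49), (336, 556, 72, 52), (340, 556, 51, 5), (344, 559, 50, 5), (348, 561, 49, 5)]
250 [(284, 515, 56, 4), (288, 532, 80, 64), (292, 534, 80, 64), (296, 536, 78, 62), (300, 537, 77, 61), (304, 533, 60, 24), (308, 535, 59, 24), (312, 537, 58, 24), (316, 540, 58, 25), (320, 542, 57, 24), (324, 549, 72, 58), (328, 551, 72, 61), (332, 553, 72, 61), (336, 556, 72, 64), (340, 557, 72, 64), (344, 556, 42, 4), (348, 564, 98, 120)]
260 [(284, 531, 81, 75), (288, 533, 80, 74), (292, 534, 78, 72), (296, 536, 78, 72), (300, 538, 76, 71), (304, 534, 63, 44), (308, 533, 52, 24), (312, 535, 51, 24), (316, 538, 51, 24), (320, 540, 50, 24), (324, 547, 67, 61), (328, 551, 72, 72), (332, 553, 71, 71), (336, 555, 71, 73), (340, 557, 72, 75), (344, 558, 72, 76), (348, 563, 96, 124)]
268 [(284, 532, 80, 83), (288, 533, 79, 82), (292, 535, 77, 79), (296, 537, 77, 80), (300, 538, 77, 80), (304, 533, 59, 47), (308, 531, 47, 25), (312, 533, 46, 24), (316, 536, 45, 24), (320, 538, 44, 24), (324, 546, 63, 62), (328, 551, 73, 80), (332, 552, 72, 80), (336, 554, 71, 80), (340, 556, 71, 81), (344, 561, 93, 122), (348, 562, 97, 129)]
```

Run:
```python
import numpy as np
from workcell import bot
a,b=np.load("pics/w.npz"),np.load("pics/w2.npz")
print(a["T"].round(4),b["T"].round(4))
s=bot.sense();print(s["qpos"],s["eef_pos"],s["contact_force"],s["joint_torque"].round(1))
# lowest gripper points seen: w (open) and w2 in a lateral/axial frame
for c in (a,b):
    K,T=c["K"],c["T"];v,u=np.mgrid[0:400,0:640];z=c["z_map"]
    P=np.stack([(u-K[0,2])/K[0,0]*z,(v-K[1,2])/K[1,1]*z,z],-1)@T[:3,:3].T+T[:3,3]
    m=(z>0)&(z<.25)&(P[...,2]>.03); print("near: min depth",z[z>0].min(), "lowest z", np.percentile(P[m][:,2],[0,1,5,20]).round(3))
```

```text
[[ 0.9395 -0.3274 -0.1005  0.5662]
 [-0.3424 -0.9002 -0.2689  0.1294]
 [-0.0025  0.2871 -0.9579  0.4052]
 [ 0.      0.      0.      1.    ]] [[ 9.454e-01 -3.121e-01 -9.390e-02  5.669e-01]
 [-3.259e-01 -9.058e-01 -2.707e-01  1.399e-01]
 [-6.000e-04  2.866e-01 -9.581e-01  2.061e-01]
 [ 0.000e+00  0.000e+00  0.000e+00  1.000e+00]]
[-2.71255773e-02  2.33644219e-01  1.87445554e+00  2.92559069e-05
  1.03355749e+00  3.03892727e-01] [0.54091001 0.06396233 0.00841355] [ 0.51090157  0.00445329 -0.23689913] [  0.  -43.8 -32.5   0.1   0.    0. ]
near: min depth 0.05701136 lowest z [0.242 0.261 0.314 0.329]
near: min depth 0.05650999 lowest z [0.03  0.036 0.048 0.123]
```

The depth image shows the real fingertips at z≈45 mm, although the reported TCP is z=8 mm. So they closed in the air above the stick. I'll open, go lower in guarded steps and check.

Request:
{"fn": "servo_tool", "kwargs": {"rows": [0,0,0,0,0,0,0.05,0,0,0,0,0,0,0.05,0,0,0,0,0,0,0.05,0,0,0,0,0,0,0.05,0,0,-0.008,0,0,0,0.05,0,0,-0.016,0,0,0,0.05,0,0,-0.024,0,0,0,0.05,0,0,-0.024,0,0,0,0.05]}}

```text
t: 4.95
eef_pos: [0.5392, 0.064, -0.0176]
tcp_rot: [-3.138, 0.001, 1.24]
contact_force: [-0.5, 0.1, 0.2]
finger_gap: 0.0495
finger_force: 0.0
```

Run:
```python
import numpy as np
from workcell import bot
c=bot.camera("wrist");s=bot.sense();print(s["eef_pos"],s["finger_gap"],s["contact_force"])
K,T=c["K"],c["T"];v,u=np.mgrid[0:400,0:640];z=c["z_map"]
P=np.stack([(u-K[0,2])/K[0,0]*z,(v-K[1,2])/K[1,1]*z,z],-1)@T[:3,:3].T+T[:3,3]
q=(P-s["eef_pos"]); ax=q@[.329,.944,0]; lat=q@[.944,-.329,0]
for v in range(215,275,5):
    print(v,[(u,*(1000*np.array([ax[v,u],lat[v,u],P[v,u,2]])).round().astype(int).tolist()) for u in (260,268,276,284,292,316,336,344,352,360)])
```

```text
[ 0.53978496  0.06395637 -0.0168358 ] 0.04974523589337868 [ 0.28596356 -1.28283031 -0.23048321]
215 [(260, 20, -34, 4), (268, 20, -29, 5), (276, 19, -24, 4), (284, 20, -19, 5), (292, 20, -14, 5), (316, 27, 0, 25), (336, 26, 11, 23), (344, 20, 18, 4), (352, 20, 23, 4), (360, 20, 27, 6)]
220 [(260, 16, -34, 4), (268, 17, -29, 4), (276, 16, -24, 4), (284, 17, -19, 4), (292, 17, -14, 5), (316, 24, 0, 25), (336, 23, 11, 23), (344, 16, 18, 3), (352, 17, 23, 4), (360, 17, 27, 4)]
225 [(260, 13, -34, 4), (268, 13, -29, 4), (276, 13, -24, 4), (284, 13, -19, 5), (292, 13, -14, 4), (316, 21, 0, 25), (336, 20, 12, 22), (344, 13, 18, 4), (352, 14, 23, 5), (360, 13, 28, 4)]
230 [(260, 10, -34, 3), (268, 10, -29, 5), (276, 10, -24, 5), (284, 10, -19, 4), (292, 10, -14, 4), (316, 18, 0, 24), (336, 17, 12, 22), (344, 11, 18, 6), (352, 10, 23, 3), (360, 80, 0, 180)]
235 [(260, 13, -31, 19), (268, 7, -29, 5), (276, 7, -24, 5), (284, 7, -19, 5), (292, 7, -14, 4), (316, 15, 0, 25), (336, 14, 12, 21), (344, 6, 18, 4), (352, 7, 23, 4), (360, 7, 28, 4)]
240 [(260, 12, -31, 24), (268, 11, -26, 22), (276, 3, 
[... 595 characters left out ...]
(292, -7, -15, 5), (316, 3, 1, 24), (336, -7, 13, 3), (344, 80, 0, 180), (352, -7, 23, 5), (360, 7, 24, 33)]
260 [(260, 11, -27, 46), (268, 3, -25, 31), (276, -11, -25, 4), (284, -10, -20, 5), (292, -11, -15, 4), (316, 0, 1, 24), (336, -10, 13, 5), (344, -10, 18, 5), (352, -11, 24, 3), (360, 5, 24, 34)]
265 [(260, 10, -26, 50), (268, 0, -26, 30), (276, -14, -25, 5), (284, -14, -20, 4), (292, -14, -15, 4), (316, -3, 1, 24), (336, -14, 14, 4), (344, -14, 19, 5), (352, -14, 24, 5), (360, 3, 24, 35)]
270 [(260, 10, -26, 54), (268, -3, -26, 31), (276, -18, -25, 5), (284, -18, -20, 5), (292, -18, -15, 4), (316, -6, 1, 25), (336, -18, 14, 3), (344, -17, 19, 5), (352, -18, 24, 3), (360, -1, 24, 34)]
```

The tips are at z≈19 mm when the TCP reads −17 mm, so the offset is ~36 mm. They straddle the handle correctly. I'll lower 12 mm more and close.

Request:
{"fn": "servo_tool", "kwargs": {"rows": [0,0,-0.006,0,0,0,0.05,0,0,-0.011,0,0,0,0.05,0,0,-0.011,0,0,0,0.03,0,0,-0.011,0,0,0,0.01,0,0,-0.011,0,0,0,0.01,0,0,-0.011,0,0,0,0.01,0,0,-0.011,0,0,0,0.01,0,0,-0.011,0,0,0,0.01], "grip_force": 45}}

```text
t: 5.8
eef_pos: [0.5412, 0.0639, -0.0263]
tcp_rot: [3.141, -0.0, 1.24]
contact_force: [-0.3, 0.9, -0.4]
finger_gap: 0.0199
finger_force: 45.0
```

Request:
{"fn": "servo_tool", "kwargs": {"rows": [0.0005,0.001,0.007,1.9,-0.7,0,0.01,0.001,0.0025,0.014,3.8,-1.3,0,0.01,0.0015,0.004,0.021,5.7,-2,0,0.01,0.002,0.005,0.0275,7.6,-2.6,0,0.01,0.002,0.005,0.0275,7.6,-2.6,0,0.01]}}

```text
t: 6.3
eef_pos: [0.5434, 0.0683, 0.0016]
tcp_rot: [3.141, -0.141, 1.239]
contact_force: [0.1, 0.2, -1.5]
finger_gap: 0.0195
finger_force: 45.0
```

```bash
cat > stick.py <<'E'
import numpy as np
from workcell import bot
c=bot.camera("wrist");s=bot.sense();print(s["eef_pos"],s["tcp_rot"],s["finger_gap"],s["contact_force"],s["wrist_torque"])
K,T=c["K"],c["T"];v,u=np.mgrid[0:400,0:640];z=c["z_map"]
P=np.stack([(u-K[0,2])/K[0,0]*z,(v-K[1,2])/K[1,1]*z,z],-1)@T[:3,:3].T+T[:3,3]
for vv in range(165,270,8): print(vv,[(P[vv,uu]*1000).round().astype(int).tolist() for uu in (308,316,322)])
np.savez("pics/s.npz",**c)
E
python3 stick.py
```

```text
[0.543046   0.06836637 0.00112854] [ 3.141251   -0.13971809  1.23866011] 0.01927372882865338 [ 0.41778454  0.28776348 -0.17928792] [-0.05593607 -0.04685761  0.01475542]
165 [[556, 115, 57], [560, 113, 56], [563, 112, 57]]
173 [[553, 109, 5], [558, 107, 4], [562, 105, 4]]
181 [[551, 104, 4], [556, 102, 5], [560, 100, 4]]
189 [[549, 98, 5], [555, 97, 5], [558, 95, 5]]
197 [[548, 93, 5], [553, 91, 3], [557, 90, 5]]
205 [[549, 95, 52], [553, 94, 54], [556, 93, 53]]
213 [[548, 91, 55], [552, 90, 55], [555, 89, 56]]
221 [[547, 88, 55], [550, 86, 55], [553, 85, 55]]
229 [[545, 83, 55], [549, 82, 54], [552, 81, 55]]
237 [[544, 79, 55], [548, 78, 55], [551, 77, 55]]
245 [[542, 75, 54], [546, 74, 53], [549, 73, 53]]
253 [[541, 71, 52], [545, 69, 52], [548, 68, 53]]
261 [[539, 66, 52], [543, 65, 51], [546, 64, 53]]
269 [[538, 62, 52], [542, 61, 52], [545, 59, 51]]
```

Request:
{"fn": "servo_tool", "kwargs": {"rows": [0.0005,0.0015,0.006,1.9,-0.7,0,0.01,0.001,0.003,0.012,3.8,-1.3,0,0.01,0.001,0.004,0.018,5.7,-2,0,0.01,0.001,0.005,0.0235,7.6,-2.7,0,0.01,0.001,0.005,0.0235,7.6,-2.7,0,0.01,0.001,0.005,0.0235,7.6,-2.7,0,0.01]}}

```text
t: 6.95
eef_pos: [0.544, 0.0738, 0.0243]
tcp_rot: [3.14, -0.28, 1.24]
contact_force: [1.0, 0.5, 0.7]
finger_gap: 0.0196
finger_force: 45.0
```

```bash
python3 stick.py
python3 - <<'E'
from workcell import bot
import cv2
d=bot.camera("scene"); cv2.imwrite("pics/s3.png",cv2.resize(d["color"][120:260,210:370],None,fx=4,fy=4,interpolation=2)[:,:,::-1])
E
```

```text
[0.54389341 0.07392464 0.0241842 ] [ 3.14030804 -0.27946752  1.24047236] 0.019351121591385318 [ 0.17134303 -0.39174373  0.60685623] [-0.54188651  0.08215877  0.0116292 ]
165 [[555, 116, 56], [559, 114, 58], [562, 113, 57]]
173 [[554, 116, 9], [559, 113, 12], [563, 112, 16]]
181 [[552, 110, 5], [557, 108, 5], [562, 107, 5]]
189 [[550, 104, 4], [555, 102, 4], [560, 101, 4]]
197 [[548, 99, 4], [553, 97, 5], [558, 95, 5]]
205 [[547, 94, 79], [551, 92, 78], [554, 91, 79]]
213 [[546, 90, 81], [550, 89, 80], [553, 88, 81]]
221 [[545, 86, 79], [549, 85, 79], [552, 84, 79]]
229 [[543, 82, 78], [547, 81, 78], [550, 80, 79]]
237 [[542, 78, 78], [546, 77, 78], [549, 76, 77]]
245 [[541, 74, 76], [545, 73, 77], [547, 71, 76]]
253 [[539, 70, 75], [543, 68, 74], [546, 67, 75]]
261 [[538, 65, 74], [542, 64, 73], [545, 63, 74]]
269 [[536, 61, 73], [540, 59, 72], [543, 59, 72]]
```

View pics/s3.png

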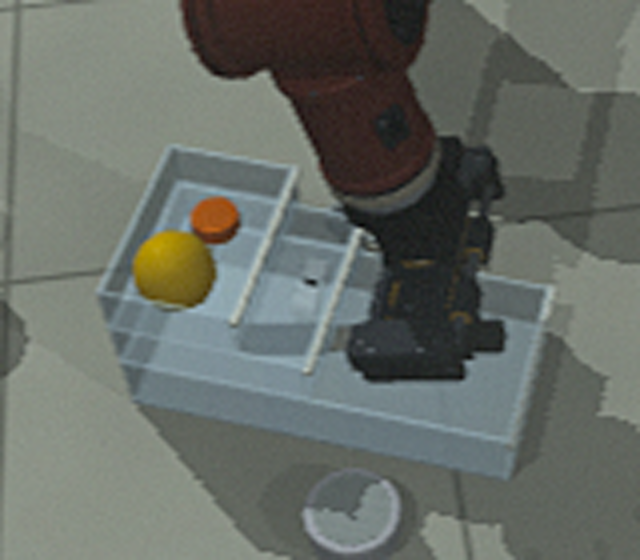

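Milestone geometry is reached: the front centre is at about z 71 mm, the back end is still under the middle tray near the floor, and there is ~7 mm of clearance at the lip. Next I draw it out along its own axis.

Request:
{"fn": "servo_tool", "kwargs": {"rows": [0.003,0.0095,0.005,0,0,0,0.01,0.01,0.028,0.0105,0,0,0,0.01,0.0165,0.047,0.0155,0,0,0,0.01,0.023,0.066,0.0205,0,0,0,0.01,0.0295,0.085,0.0255,0,0,0,0.01,0.036,0.104,0.0305,0,0,0,0.01,0.043,0.123,0.0355,0,0,0,0.01,0.043,0.123,0.0355,0,0,0,0.01]}}

```text
t: 7.85
eef_pos: [0.5876, 0.2001, 0.0609]
tcp_rot: [3.139, -0.282, 1.243]
contact_force: [-0.1, -0.5, -0.9]
finger_gap: 0.0194
finger_force: 45.0
```

```bash
python3 stick.py
```

```text
[0.58685896 0.19882712 0.06014383] [ 3.14004991 -0.28106066  1.24272063] 0.019539089383193164 [-0.32128266 -0.36043323 -1.34935513] [-0.15193109 -0.06218373 -0.03981409]
165 [[600, 253, 2], [607, 251, 0], [612, 249, 0]]
173 [[598, 246, 1], [604, 244, 1], [610, 242, 0]]
181 [[595, 239, 1], [602, 237, 0], [607, 235, 1]]
189 [[593, 232, 1], [600, 230, 0], [605, 228, 1]]
197 [[591, 226, 1], [597, 223, 1], [603, 222, -1]]
205 [[591, 220, 115], [595, 219, 116], [598, 218, 115]]
213 [[590, 216, 118], [593, 215, 118], [596, 214, 117]]
221 [[588, 212, 116], [592, 211, 117], [595, 210, 117]]
229 [[587, 208, 116], [591, 207, 116], [594, 206, 115]]
237 [[585, 204, 113], [589, 203, 115], [592, 202, 115]]
245 [[584, 200, 113], [588, 199, 113], [591, 197, 112]]
253 [[583, 196, 112], [587, 194, 111], [590, 193, 112]]
261 [[581, 192, 111], [585, 190, 110], [588, 189, 110]]
269 [[580, 187, 109], [584, 186, 109], [587, 185, 110]]
```

The stick is free of the roof and the grip is firm. Now lift.

Request:
{"fn": "servo_tool", "kwargs": {"rows": [0.003,0.01,0.025,0,0,0,0.01,0.005,0.015,0.06,0,0,0,0.01,0.005,0.015,0.1,0,0,0,0.01,0.005,0.015,0.14,0,0,0,0.01,0.005,0.015,0.17,0,0,0,0.01,0.005,0.015,0.19,0,0,0,0.01,0.005,0.015,0.2,0,0,0,0.01,0.005,0.015,0.2,0,0,0,0.01]}}

```text
t: 8.7
eef_pos: [0.5924, 0.2117, 0.261]
tcp_rot: [3.139, -0.282, 1.24]
contact_force: [-0.2, 0.3, -1.8]
finger_gap: 0.0197
finger_force: 45.0
```

Request:
{"fn": "servo_tool", "kwargs": {"rows": [0,0,0,0,0,0,0.01,0,0,0,0,0,0,0.01,0,0,0,0,0,0,0.01,0,0,0,0,0,0,0.01,0,0,0,0,0,0,0.01]}}

```text
t: 9.2
eef_pos: [0.5917, 0.2119, 0.2594]
tcp_rot: [3.141, -0.281, 1.24]
contact_force: [0.0, 0.3, -1.4]
finger_gap: 0.0192
finger_force: 45.0
```

```bash
python3 stick.py | sed -n '1p;7,$p'
python3 - <<'E'
from workcell import bot
import cv2
d=bot.camera("scene"); cv2.imwrite("pics/s4.png",cv2.resize(d["color"][80:280,140:420],None,fx=2.8,fy=2.8,interpolation=2)[:,:,::-1])
E
```

```text
[0.59183186 0.21196684 0.25958537] [ 3.14076329 -0.28077385  1.23999466] 0.019436191422277305 [ 0.38878449  0.14069239 -0.31811028] [-0.19754969 -0.01422034  0.01450902]
205 [[595, 232, 314], [599, 230, 314], [602, 229, 313]]
213 [[594, 228, 316], [598, 227, 316], [601, 226, 317]]
221 [[593, 224, 315], [596, 223, 315], [599, 222, 315]]
229 [[591, 220, 313], [595, 219, 315], [598, 218, 314]]
237 [[590, 216, 313], [594, 215, 313], [597, 214, 312]]
245 [[588, 212, 313], [592, 211, 311], [595, 210, 312]]
253 [[587, 208, 310], [591, 206, 309], [594, 205, 311]]
261 [[585, 204, 309], [589, 202, 309], [592, 201, 308]]
269 [[584, 199, 308], [588, 197, 307], [591, 196, 306]]
```

View pics/s4.png

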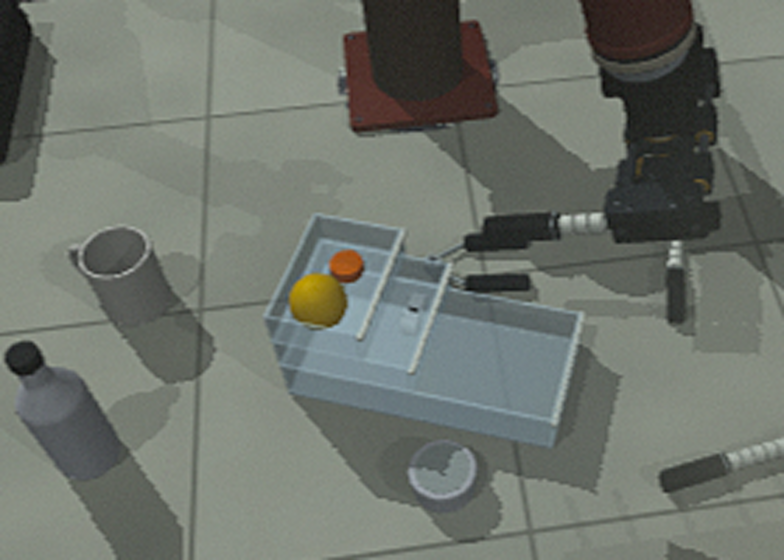

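The stick is held in the air, its lowest end near z 0.24 m. The tray is empty, and the ball, cap, whistle, tin and spring grip look undisturbed. I'm handing it in.

```bash
python3 -c "
from workcell import bot
print(bot.sign_off())"
```

```text
the job is handed in; nothing more can be done
None
```

I drew the stick out diagonally through the gap and handed the job in at about 9 s of the 42 s. It is still gripped at 45 N, with its lowest end about 24 cm above the ledge. In the last picture nothing else had visibly moved; the sign-off gave no verdict.

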